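Stack the parts cases on the carrier

ROBOT

A 6-joint arm with a two-finger parallel gripper is mounted at the origin on the work surface; the furniture and walls round the work are solid. World frame = base frame: x ahead of the robot, y to its left, z up, the work surface at z = 0. Lengths are in m, angles in rad, forces in N, time in s.
With the tool pointing down it reaches from about 0.25 to 0.775 m from the base axis. Payload 4 kg.
Tool frame: the origin (TCP) lies at the very end of the fingers, on their centre line; the grasp point (between the pads) lies 19 mm behind it; z points along the fingers, y is the line along which they close (so a half turn about z gives the same grasp; the last joint's range is limited). The gripper opens to 94 mm and grips with 3 to 60 N. Pads are 16 mm wide; open, the fingers measure 119 mm over their backs; the gripper's body (75 mm by 177 mm) begins 78 mm behind the grasp point.
Start: joints at [-1.352, 0.087, 1.371, -0, 1.684, -0.103], TCP at [0.174, -0.522, 0.206] pointing down, gripper open.
Joint ranges: [-3.1, 3.1], [-0.76, 2.03], [0.27, 2.55], [-1.08, 4.22], [0.17, 2.65], [-2.57, 2.57]. Speed limits (rad/s): [2.79, 2.79, 3.14, 3.14, 3.14, 3.14].

INTERFACE

Orientations are given as [roll, pitch, yaw] about the fixed x, y, z axes, in that order (R = Rz(yaw) Ry(pitch) Rx(roll)).
In Python, from bench import robot, vision gives the robot as it stands.
- The arm moves only by the shell command python3 -m crank 'ROWS'. ROWS is JSON, a list of rows, each a list of 3 entries, a list of its own where there are three numbers: the closure, from 0 (fully open) to 1 (shut), then the shift along the tool's x, y, z in m, then the turn, a rotation vector about the tool's x, y, z in degrees. A call has 1 to 8 rows; each row shifts and turns the commanded pose from where the row before left it, along the tool's axes as they then stand; what a row does not reach is not made up. A row lasts 1/10 s, in which the tool goes at most 50 mm and 8.59 degrees, less where a joint would pass 70% of its speed; a pose out of reach is approached as far as the arm can. A call with a gripper value outside its range is refused whole. The fingers move at their own pace and stop on an object; the grip force is fixed at half the most. Time passes only in rows, so rows that do not move let the fingers close. It gives the time, the measured TCP pose, the force, the opening and the grip force at its end, in the units of the state.
- robot.get_obs(): the state, without advancing time (a new reading comes with each control period).
- vision.snapshot(name): name is "scene" or "top" or "wrist"; returns a dict with "color" (400x640x3 uint8, red, green, blue), "z_map" (400x640 float32, m along the optical axis (not along the pixel's ray), 0 where there is no reading), "fx", "fy", "cx", "cy" (pixels), "dist" ([k1, k2, p1, p2, k3] as OpenCV has them; the pictures are not rectified), "R" (3x3) and "t" (3): a world point X has camera coordinates R X + t. Camera axes: x right, y down, z forward; pixel columns grow to the right and rows downward; lengths in m; the calibration is good to about 2 mm. A picture is of the moment at which its call begins.
- robot.close_job(): hands the job in; it is judged then, once.
The state is a dict: "time": time; "joint_positions": joint angles; "qvel": joint speeds; "joint_torque": joint torques, N m; "tool_pos": TCP position; "ee_rot": TCP orientation; "wrist_force": force on the tool from outside, world axes, zero at the start; "wrist_torque": the same for the moment, N m; "width": finger opening in m; "finger_force": force on a finger pad.
Only numpy, scipy, OpenCV 4.12 (cv2) and the standard library are available. Lean on these libraries where they do the work, as an engineer would, in place of code of your own. Each camera call takes 0.05 s, during which the arm holds its last target. There are 200 camera calls.

TASK

Stack the four grey small-parts cases upright on the steel carrier plate in order of length, the longest at the bottom and the shortest on top, each seated fully home so that its base pockets lock over the lugs below. Leave the tape measure and the magnet square where they are.

Things in the scene. Friction and masses are not known exactly. Their poses are not given: they have to be found in the camera images.
- case_a_centre (a point): middle of the longest of four grey plastic cases with black lid tops, alike but in length: 145 x 50 mm, 48 mm high without lugs; loose, under 0.55 kg. x along its length, y across it, z up; underside 24 mm below. Plain long sides. Two 10 mm high tapered lugs on the lid at x = +-20 mm (18 mm wide at the root, 10 at the top); square pockets 21 mm wide, 12 deep, under the base at x = +-20 mm.
- case_b_centre (a point): middle of the second longest of four grey plastic cases with black lid tops, alike but in length: 120 x 50 mm, 48 mm high without lugs; loose, under 0.55 kg. x along its length, y across it, z up; underside 24 mm below. Plain long sides. Two 10 mm high tapered lugs on the lid at x = +-20 mm (18 mm wide at the root, 10 at the top); square pockets 21 mm wide, 12 deep, under the base at x = +-20 mm.
- case_c_centre (a point): middle of the second shortest of four grey plastic cases with black lid tops, alike but in length: 95 x 50 mm, 48 mm high without lugs; loose, under 0.55 kg. x along its length, y across it, z up; underside 24 mm below. Plain long sides. Two 10 mm high tapered lugs on the lid at x = +-20 mm (18 mm wide at the root, 10 at the top); square pockets 21 mm wide, 12 deep, under the base at x = +-20 mm.
- case_d_centre (a point): middle of the shortest of four grey plastic cases with black lid tops, alike but in length: 70 x 50 mm, 48 mm high without lugs; loose, under 0.55 kg. x along its length, y across it, z up; underside 24 mm below. Plain long sides. Two 10 mm high tapered lugs on the lid at x = +-20 mm (18 mm wide at the root, 10 at the top); square pockets 21 mm wide, 12 deep, under the base at x = +-20 mm.
- carrier_top (a point): centre of the upper face of the carrier, a dark steel plate 165 x 60 x 8 mm fixed flat on the table, with two lugs like the lids' at x = +-20 mm, 10 mm high. x along its length, z up. A case seated on it, either way round, has its middle 24 mm above this point; each further case seated adds 48 mm.
- tape: bystander: yellow tape measure, 65 x 79 x 35 mm, loose; origin at the centre of its underside. To be left alone.
- magnet: bystander: red triangular welding magnet square with a black knob, 87 x 91 x 44 mm, loose; origin at the centre of its underside. To be left alone.
Things that resemble listed ones, but are neither listed nor needed, are in the scene too. What is shaped like the part that bears case_c_centre but pink is not meant.

How it is judged:
By the outcome, as a careful person would: the job done as asked, in the order asked, and still so for the second after the job is handed in, with the robot touching nothing.
It also fails if it takes over 120 s, if anything falls off the work surface, if the arm or the gripper's body presses on something with over 40 N, if the wrist force passes 120 N, or if a joint passes its speed limit or range.

## Working session

There is one attempt and no reset: what is moved stays moved. The work goes in short steps, Python scripts to look and compute and a shell command to move; the robot and the scene stay as the last step left them, time stands still between calls to the robot, and variables do not carry over. Pictures are saved under pics/ and viewed, at most 14 in all, crops included, and the job is handed in when it is done.

```bash
ls; mkdir -p pics
cat > h.py <<'E'
import numpy as np, cv2, pickle
from bench import robot, vision
def snap(n,tag):
    s=vision.snapshot(n); pickle.dump(s,open(f'{tag}.pkl','wb'))
    cv2.imwrite(f'pics/{tag}.png',s['color'][:,:,::-1]); return s
def load(tag): return pickle.load(open(f'{tag}.pkl','rb'))
def K(s): return np.array([[s['fx'],0,s['cx']],[0,s['fy'],s['cy']],[0,0,1.]]),np.array(s['dist'],float)
def ray(s,px):
    k,d=K(s); p=cv2.undistortPoints(np.array(px,float).reshape(-1,1,2),k,d)[:,0]
    R=np.array(s['R']);t=np.array(s['t']); return -R.T@t, np.c_[p,np.ones(len(p))]@R
def depthpt(s,px):
    o,r=ray(s,px); z=np.array([np.median(s['z_map'][int(v)-1:int(v)+2,int(u)-1:int(u)+2]) for u,v in px]); return o+r*z[:,None]
def onz(s,px,z):
    o,r=ray(s,px); return o+r*((z-o[2])/r[:,2])[:,None]
def cloud(s):
    v,u=np.mgrid[0:400,0:640]; o,r=ray(s,np.c_[u.ravel(),v.ravel()]); z=s['z_map'].ravel()
    P=o+r*z[:,None]; P[z==0]=np.nan; return P.reshape(400,640,3)
E
python3 - <<'E'
from h import *
for n in ('top','scene'): 
    s=snap(n,n+'1'); print(n,np.round(-np.array(s['R']).T@s['t'],3))
o=robot.get_obs(); print(o['time'],o['tool_pos'],o['ee_rot'],o['width'])
E
```

```text
pics
top [ 0.418 -0.069  1.207]
scene [-0.125  0.758  0.927]
0.1 [ 0.17383983 -0.52129899  0.20443212] [-3.13962150e+00 -2.23804035e-04  3.21808026e-01] 0.09382338263652588
```

View pics/top1.png

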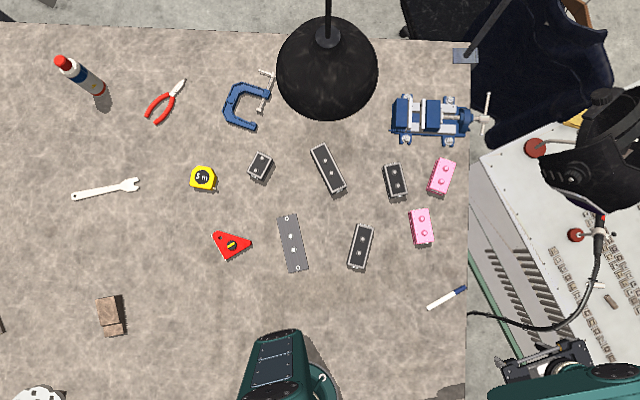

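View pics/scene1.png

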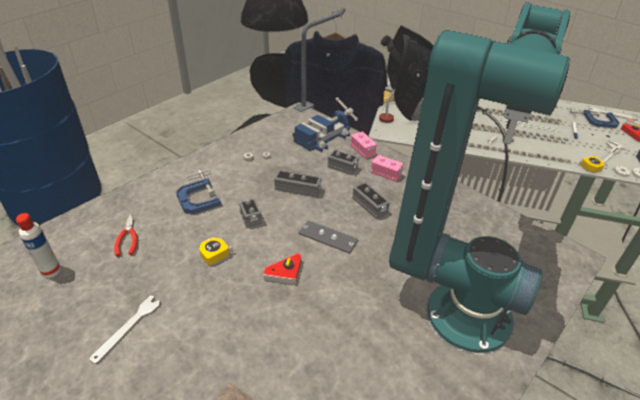

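Top view: the plate is at (292,243). Grey cases are A (328,169), B (360,246), C (395,181) and D (260,166). The pink lookalikes are at (441,176) and (421,227), so C is the grey one at (395,181), which the crop should confirm. The tape is at (203,178), the magnet at (231,244), and a lamp head hangs near (327,75).

Run:
```python
from h import *
s=load('top1');P=cloud(s);sc=load('scene1');Q=cloud(sc)
im=s['color'][130:280,180:480,::-1]; cv2.imwrite('pics/crop1.png',cv2.resize(im,None,fx=2.6,fy=2.6,interpolation=cv2.INTER_CUBIC))
z=P[:,:,2]; print('table z',np.nanmedian(z[200:215,100:190]),'scene',np.nanmedian(Q[300:320,200:220,2]))
def rect(n,px,lo,hi):
    m=((z>lo)&(z<hi)).astype(np.uint8); _,L=cv2.connectedComponents(m); l=L[px[1],px[0]]
    if l==0: print(n,'none',z[px[1]-2:px[1]+3,px[0]-2:px[0]+3].round(3));return
    p=P[L==l]; c,(w,h),a=cv2.minAreaRect((p[:,:2]*1000).astype(np.float32))
    if w<h: w,h,a=h,w,a+90
    print(n,'c',np.round(c,1),'size',round(w),round(h),'ang',round((a+90)%180-90,1),'z med/max',np.nanmedian(p[:,2]).round(4),np.nanmax(p[:,2]).round(4),len(p))
    c3=np.array([c[0]/1e3,c[1]/1e3]); g=np.hypot(Q[:,:,0]-c3[0],Q[:,:,1]-c3[1])<0.02; print('   scene z',np.nanpercentile(Q[g][:,2],[50,95]).round(3))
for n,px,lo in (('A',(328,169),.03),('B',(360,246),.03),('C',(395,181),.03),('D',(260,166),.03),('plate',(296,255),.004),('tape',(203,178),.02),('mag',(225,244),.02),('pink',(441,176),.03),('pink2',(421,227),.03),('vise',(405,118),.03),('lamp',(327,75),.1)):
    rect(n,px,lo,.08 if n!='lamp' else 2)
```

```text
table z 0.0006255930238641128 scene 0.0007057339375130534
A c [650.6 -88.1] size 151 50 ang 25.5 z med/max 0.0488 0.0624 905
   scene z [0.565 0.596]
B c [ 427.9 -176.8] size 124 50 ang -15.3 z med/max 0.0494 0.0635 789
   scene z [0.048 0.054]
C c [ 613.4 -280.4] size 100 51 ang 11.3 z med/max 0.049 0.0622 623
   scene z [0.048 0.057]
D c [659.7 110.1] size 75 51 ang -27.9 z med/max 0.0485 0.0646 455
   scene z [0.049 0.057]
plate c [433.2  16.2] size 171 71 ang 13.4 z med/max 0.009 0.0233 1167
   scene z [0.01  0.019]
tape c [628.6 278.3] size 77 68 ang 87.0 z med/max 0.0345 0.0434 504
   scene z [0.036 0.039]
mag c [450.4 194.3] size 91 85 ang -59.4 z med/max 0.0274 0.0506 629
   scene z [0.029 0.047]
pink c [ 624.3 -415.5] size 101 50 ang -20.6 z med/max 0.0491 0.0624 638
   scene z [0.049 0.057]
pink2 c [ 482.6 -351.7] size 100 52 ang 8.7 z med/max 0.0494 0.0621 659
   scene z [0.049 0.057]
vise c [ 805.6 -419.2] size 275 116 ang 86.4 z med/max 0.0625 0.0794 2335
   scene z [0.062 0.071]
lamp c [707.7 -80.8] size 173 154 ang -78.0 z med/max 0.6033 0.7454 8623
   scene z [0.047 0.05 ]
```

View pics/crop1.png

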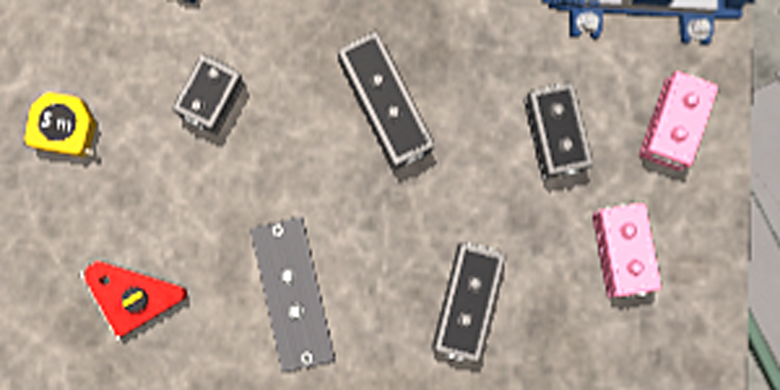

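The crop confirms it. Grey C, with a black lid, is at crop (560,130), i.e. (395,180) in the full picture. Both lookalikes, at crop (680,122) and (627,250), are pink. The lug pairs are clear on all four cases and the plate. Measured sizes and heights agree with the text (tops about 0.048, plate 0.008). I'll go over the plate for a wrist look first.

```bash
cat >> h.py <<'E'
from scipy.spatial.transform import Rotation as Ro
def go(x,y,z,yaw,turn_only=False):
    o=robot.get_obs(); R=Ro.from_euler('xyz',o['ee_rot']); T=Ro.from_euler('xyz',[np.pi,0,np.radians(yaw)])
    rv=(R.inv()*T).as_rotvec(degrees=True); d=np.array([x,y,z])-o['tool_pos']
    print('pos',np.round(o['tool_pos'],4),'yaw',np.degrees(o['ee_rot'][2]).round(2),'t',round(o['time'],1))
    print('shift now',np.round(R.inv().apply(d),4),'shift after turn',np.round(T.inv().apply(d),4),'turn',rv.round(2))
E
python3 -c "
from h import *
go(.433,-.02,.25,13.4)"
```

```text
pos [ 0.1738 -0.5213  0.2044] yaw 18.44 t 0.1
shift now [ 0.4044 -0.3937 -0.0447] shift after turn [ 0.3683 -0.4276 -0.0456] turn [-0.11 -0.01  5.04]
```

```bash
python3 -m crank '[[0,[0,0,-0.045],[0,0,5]],[0,[0.03,-0.035,0],[0,0,0]],[0,[0.03,-0.035,0],[0,0,0]],[0,[0.03,-0.035,0],[0,0,0]],[0,[0.03,-0.035,0],[0,0,0]],[0,[0.03,-0.035,0],[0,0,0]],[0,[0.03,-0.035,0],[0,0,0]],[0,[0.03,-0.035,0],[0,0,0]]]'
python3 -m crank '[[0,[0.03,-0.035,0],[0,0,0]],[0,[0.03,-0.035,0],[0,0,0]],[0,[0.03,-0.035,0],[0,0,0]],[0,[0.03,-0.035,0],[0,0,0]],[0,[0.03,-0.035,0],[0,0,0]],[0,[0,0,0],[0,0,0]],[0,[0,0,0],[0,0,0]],[0,[0,0,0],[0,0,0]]]'
python3 - <<'E'
from h import *
s=snap('wrist','w1'); go(.433,-.02,.25,13.4); print(np.round(-np.array(s['R']).T@s['t'],3), np.round(s['R'],2).tolist())
E
```

```text
time: 0.9
tool_pos: [0.3215, -0.2328, 0.2501]
ee_rot: [-3.141, 0.0, 0.234]
wrist_force: [1.2, -0.3, 0.1]
width: 0.0937
finger_force: 0.0
time: 1.7
tool_pos: [0.426, -0.0305, 0.2502]
ee_rot: [3.141, 0.001, 0.233]
wrist_force: [-0.1, -0.3, 0.4]
width: 0.0941
finger_force: 0.0
pos [ 0.426  -0.0308  0.2503] yaw 13.31 t 1.8
shift now [ 0.0093 -0.0089  0.0003] shift after turn [ 0.0093 -0.0089  0.0003] turn [ 0.02  0.03 -0.09]
[ 0.489 -0.015  0.43 ] [[0.23, -0.97, 0.0], [-0.95, -0.23, 0.23], [-0.22, -0.05, -0.97]]
```

View pics/w1.png

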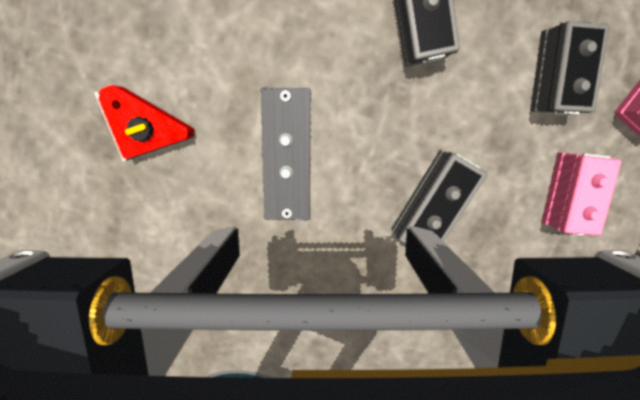

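The wrist view shows the plate at (286,154) with lugs at (286,140) and (286,172). B's lugs are at (454,193) and (436,223), C's at (590,46) and (582,86). A is cut off at the top and the magnet is at (145,125).

Run:
```python
from h import *
def pr(n,p):
    d=p[1]-p[0]; print(n,np.round(p.mean(0)*1000,1),'sep',np.linalg.norm(d).round(4),'ang',(np.degrees(np.arctan2(d[1],d[0]))%180).round(1))
s=load('w1')
pr('plate lugs',onz(s,[(286,140),(285.5,172)],.017)); pr('plate screws',onz(s,[(285.5,96),(287,213)],.008)); pr('B',onz(s,[(453.5,192),(435.5,222.5)],.057)); pr('C',onz(s,[(589,47),(582,86)],.057))
print(depthpt(s,[(286,140),(286,172),(286,156),(454,193),(445,208),(586,66)])[:,2].round(4))
t=load('top1'); f=lambda a:[(180+u/2.6-.3,130+v/2.6-.3) for u,v in a]
pr('tplate',onz(t,f([(287,275),(295,311)]),.017));pr('tA',onz(t,f([(378,79),(394,112)]),.057));pr('tB',onz(t,f([(474,284),(466,320)]),.057));pr('tC',onz(t,f([(558,109),(566,145)]),.057));pr('tD',onz(t,f([(213,73),(197,105)]),.057))
go(.651,-.088,.15,25.5)
```

```text
plate lugs [438.   18.5  17. ] sep 0.0391 ang 11.2
plate screws [436.4  18.5   8. ] sep 0.146 ang 12.8
B [ 428.  -174.2   57. ] sep 0.0404 ang 167.1
C [ 613.4 -277.3   57. ] sep 0.0404 ang 10.6
[0.0182 0.0184 0.0085 0.0587 0.0485 0.0489]
tplate [437.9  18.4  17. ] sep 0.0409 ang 12.5
tA [651.9 -89.1  57. ] sep 0.0408 ang 24.8
tB [ 426.1 -176.3   57. ] sep 0.0393 ang 166.3
tC [ 614.8 -280.4   57. ] sep 0.0405 ang 10.6
tD [661.5 110.   57. ] sep 0.0397 ang 154.0
pos [ 0.426  -0.0308  0.2503] yaw 13.31 t 1.8
shift now [0.2058 0.1074 0.1002] shift after turn [0.1784 0.1484 0.1003] turn [  0.02   0.04 -12.19]
```

```bash
python3 -m crank '[[0,[0.041,0.0215,0],[0,0,0]],[0,[0.041,0.0215,0],[0,0,0]],[0,[0.041,0.0215,0],[0,0,0]],[0,[0.041,0.0215,0],[0,0,0]],[0,[0.041,0.0215,0],[0,0,0]],[0,[0,0,0.03],[0,0,-6]],[0,[0,0,0.03],[0,0,-6]],[0,[0,0,0.03],[0,0,0]]]' && python3 -m crank '[[0,[0,0,0],[0,0,0]],[0,[0,0,0],[0,0,0]],[0,[0,0,0],[0,0,0]]]'
python3 - <<'E'
from h import *
s=snap('wrist','w2'); go(.6515,-.0885,.008,25.0)
E
```

```text
time: 2.55
tool_pos: [0.6509, -0.0894, 0.1588]
ee_rot: [-3.142, 0.001, 0.442]
wrist_force: [0.1, -0.1, -0.5]
width: 0.094
finger_force: 0.0
time: 2.85
tool_pos: [0.6517, -0.0878, 0.1634]
ee_rot: [3.139, -0.003, 0.442]
wrist_force: [0.3, -0.9, 0.1]
width: 0.094
finger_force: 0.0
pos [ 0.6519 -0.0875  0.1637] yaw 25.37 t 2.9
shift now [-0.0014  0.0002  0.1557] shift after turn [-0.0008  0.0007  0.1557] turn [ 0.18 -0.23  0.37]
```

View pics/w2.png

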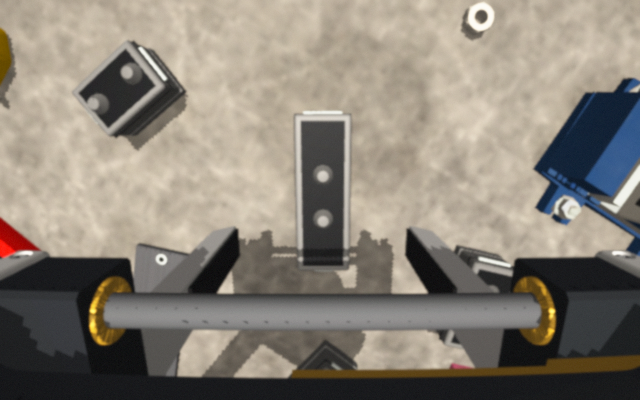

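A's lugs are at (323,175) and (323,218), straight between the fingers. D's lugs are at (131,72) and (97,103). The height and reach check out, so I'm descending.

```bash
python3 - <<'E'
from h import *
def pr(n,p):
    d=p[1]-p[0]; print(n,np.round(p.mean(0)*1000,1),'sep',np.linalg.norm(d).round(4),'ang',(np.degrees(np.arctan2(d[1],d[0]))%180).round(1))
s=load('w2')
pr('A',onz(s,[(323,174.5),(322.5,218)],.057));pr('D',onz(s,[(130,72),(97.5,103)],.057))
E
python3 -m crank '[[0,[-0.001,0.001,0.04],[0,0,0]],[0,[0,0,0.04],[0,0,0]],[0,[0,0,0.04],[0,0,0]],[0,[0,0,0.025],[0,0,0]],[0,[0,0,0.01],[0,0,0]],[0,[0,0,0],[0,0,0]],[0,[0,0,0],[0,0,0]]]'
```

```text
A [653.2 -87.2  57. ] sep 0.0388 ang 24.8
D [662.5 108.6  57. ] sep 0.0391 ang 153.4
time: 3.6
tool_pos: [0.6522, -0.0883, 0.0083]
ee_rot: [3.139, -0.004, 0.444]
wrist_force: [0.1, -0.7, 1.5]
width: 0.0937
finger_force: 0.0
```

```bash
python3 -m crank '[[1,[0,0,0],[0,0,0]],[1,[0,0,0],[0,0,0]],[1,[0,0,0],[0,0,0]],[1,[0,0,0],[0,0,0]],[1,[0,0,0],[0,0,0]],[1,[0,0,0],[0,0,0]],[1,[0,0,0],[0,0,0]],[1,[0,0,0],[0,0,0]]]' ; python3 -m crank '[[1,[0,0,-0.03],[0,0,0]],[1,[0,0,-0.04],[0,0,0]],[1,[0,0,-0.03],[0,0,0]],[1,[0,0,0],[0,0,6]],[1,[0,0,0],[0,0,6]],[1,[0,0,0],[0,0,0]],[1,[0,0,0],[0,0,0]],[1,[0,0,0],[0,0,0]]]'; python3 -c "
from h import *
go(.437,.0185,.1,13)"
```

```text
time: 4.4
tool_pos: [0.6506, -0.0884, 0.0055]
ee_rot: [3.141, -0.0, 0.444]
wrist_force: [0.3, -2.6, 0.6]
width: 0.0498
finger_force: 30.0
time: 5.2
tool_pos: [0.6497, -0.0876, 0.104]
ee_rot: [-3.14, 0.002, 0.236]
wrist_force: [-0.3, -0.3, -5.5]
width: 0.0498
finger_force: 30.0
pos [ 0.6497 -0.0876  0.104 ] yaw 13.52 t 5.2
shift now [-0.1819 -0.1529  0.0046] shift after turn [-0.1833 -0.1512  0.004 ] turn [-0.07  0.13  0.52]
```

```bash
python3 -m crank '[[1,[-0.0305,-0.0252,0],[0,0,0.5]],[1,[-0.0305,-0.0252,0],[0,0,0]],[1,[-0.0305,-0.0252,0],[0,0,0]],[1,[-0.0305,-0.0252,0],[0,0,0]],[1,[-0.0305,-0.0252,0],[0,0,0]],[1,[-0.0305,-0.0252,0],[0,0,0]],[1,[0,0,0],[0,0,0]],[1,[0,0,0],[0,0,0]]]';python3 -m crank '[[1,[0,0,0],[0,0,0]],[1,[0,0,0],[0,0,0]]]'
python3 - <<'E'
from h import *
s=snap('wrist','w3'); go(.4355,.018,.0135,13)
E
```

```text
time: 6.0
tool_pos: [0.4376, 0.0185, 0.1056]
ee_rot: [3.141, -0.001, 0.228]
wrist_force: [0.9, -0.4, -4.4]
width: 0.0497
finger_force: 30.0
time: 6.2
tool_pos: [0.4391, 0.0177, 0.1058]
ee_rot: [3.141, -0.001, 0.225]
wrist_force: [0.5, 0.0, -5.4]
width: 0.0499
finger_force: 30.0
pos [0.439  0.0177 0.1056] yaw 12.91 t 6.2
shift now [-0.0033 -0.0011  0.0921] shift after turn [-0.0033 -0.001   0.0921] turn [ 0.01 -0.02 -0.09]
```

View pics/w3.png

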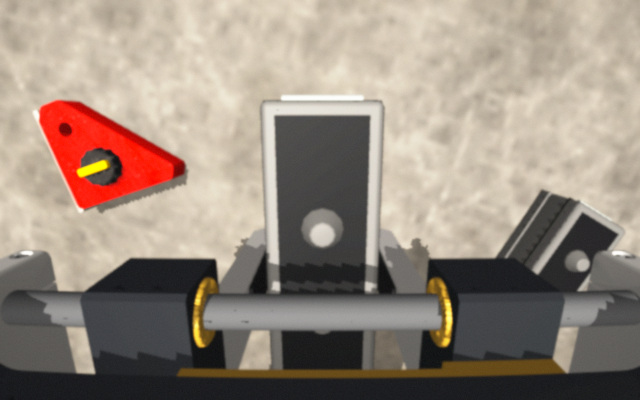

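A is held level: its far lid edge is at (322,101), one lug top is at (322,235), and the plate is hidden below it. I'll check its offset in the grip.

```bash
cat >> h.py <<'E'
def held(tag,px_edge,px_lug,half,tcp,yaw,ztop):
    s=load(tag); u=np.array([np.cos(np.radians(yaw)),np.sin(np.radians(yaw))]); n=np.array([-u[1],u[0]])
    for px,z,off in ((px_edge,ztop,half),(px_lug,ztop+.01,.02)):
        d=onz(s,[px],z)[0][:2]-tcp[:2]; print('case centre rel TCP: x',round(d@u-off,4),' ny',round(d@n,4))
E
python3 -c "
from h import *
held('w3',(322,101),(322,235),.0725,np.array([.439,.0177]),12.9,.148)"
```

```text
case centre rel TCP: x 0.0004  ny 0.0007
case centre rel TCP: x 0.0009  ny 0.0007
```

```bash
python3 -m crank '[[1,[-0.002,-0.001,0.03],[0,0,0]],[1,[0,0,0.03],[0,0,0]],[1,[0,0,0.012],[0,0,0]],[1,[0,0,0.005],[0,0,0]],[1,[0,0,0.005],[0,0,0]],[1,[0,0,0.005],[0,0,0]],[1,[0,0,0.005],[0,0,0]],[1,[0,0,0],[0,0,0]]]';python3 -m crank '[[1,[0,0,0],[0,0,0]],[1,[0,0,0],[0,0,0]],[1,[0,0,0],[0,0,0]]]'
```

```text
time: 7.05
tool_pos: [0.4363, 0.0187, 0.0137]
ee_rot: [3.141, -0.001, 0.226]
wrist_force: [0.3, -0.3, -4.2]
width: 0.0496
finger_force: 30.0
time: 7.35
tool_pos: [0.436, 0.0187, 0.0137]
ee_rot: [3.141, -0.0, 0.226]
wrist_force: [-0.3, 0.3, -4.4]
width: 0.0498
finger_force: 30.0
```

```bash
python3 -m crank '[[1,[0,0,0.002],[0,0,0]],[1,[0,0,0],[0,0,0]]]';python3 -m crank '[[0,[0,0,0],[0,0,0]],[0,[0,0,0],[0,0,0]],[0,[0,0,0],[0,0,0]],[0,[0,0,0],[0,0,0]],[0,[0,0,0],[0,0,0]],[0,[0,0,-0.04],[0,0,0]],[0,[0,0,-0.04],[0,0,0]],[0,[0,0,-0.04],[0,0,0]]]'; python3 -c "
from h import *
go(.4275,-.1755,.1,-14)"
```

```text
time: 7.55
tool_pos: [0.4363, 0.0187, 0.0134]
ee_rot: [3.141, -0.001, 0.226]
wrist_force: [-4.1, -0.4, 5.1]
width: 0.0502
finger_force: 30.0
time: 8.35
tool_pos: [0.4354, 0.0188, 0.1325]
ee_rot: [-3.141, 0.001, 0.226]
wrist_force: [1.5, -0.8, 0.4]
width: 0.0939
finger_force: 0.0
pos [0.4354 0.0188 0.1325] yaw 12.94 t 8.3
shift now [-0.0512  0.1876  0.0325] shift after turn [0.0393 0.1904 0.0325] turn [-0.    0.06 26.94]
```

```bash
python3 -m crank '[[0,[-0.0128,0.047,-0.01],[0,0,0]],[0,[-0.0128,0.047,-0.01],[0,0,0]],[0,[-0.0128,0.047,0],[0,0,0]],[0,[-0.0128,0.047,0],[0,0,0]],[0,[0,0,0],[0,0,8]],[0,[0,0,0],[0,0,8]],[0,[0,0,0],[0,0,8]],[0,[0,0,0],[0,0,3]]]'; python3 -m crank '[[0,[0,0,0],[0,0,0]],[0,[0,0,0],[0,0,0]],[0,[0,0,0],[0,0,0]]]';python3 - <<'E'
from h import *
s=snap('wrist','w4'); go(.4275,-.1755,.0055,-14)
E
```

```text
time: 9.15
tool_pos: [0.4279, -0.1763, 0.1513]
ee_rot: [-3.142, 0.0, -0.25]
wrist_force: [-0.4, -0.1, -0.9]
width: 0.0939
finger_force: 0.0
time: 9.45
tool_pos: [0.428, -0.1759, 0.1514]
ee_rot: [3.142, 0.0, -0.245]
wrist_force: [-0.0, 0.3, -0.5]
width: 0.094
finger_force: 0.0
pos [ 0.4281 -0.1759  0.1514] yaw -14.02 t 9.5
shift now [-0.0006 -0.0002  0.1459] shift after turn [-0.0006 -0.0002  0.1459] turn [ 0.    0.   -0.02]
```

View pics/w4.png

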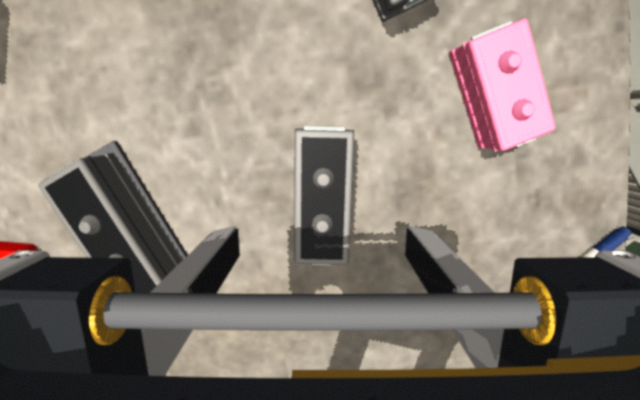

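B is between the fingers, with lugs at (323,179) and (322,225). A stands on the plate at the left, and the pink case is well clear.

```bash
python3 - <<'E'
from h import *
p=onz(load('w4'),[(323,178.5),(322,225)],.057); print(p.mean(0),np.linalg.norm(p[1]-p[0]))
E
python3 -m crank '[[0,[0,0,0.04],[0,0,0]],[0,[0,0,0.04],[0,0,0]],[0,[0,0,0.035],[0,0,0]],[0,[0,0,0.02],[0,0,0]],[0,[0,0,0.008],[0,0,0]],[0,[0,0,0],[0,0,0]],[0,[0,0,0],[0,0,0]]]'
```

```text
[ 0.42674661 -0.17603111  0.057     ] 0.040034668091699976
time: 10.2
tool_pos: [0.429, -0.1765, 0.0098]
ee_rot: [3.141, -0.002, -0.245]
wrist_force: [-0.4, 0.5, 0.6]
width: 0.094
finger_force: 0.0
```

```bash
python3 -m crank '[[0,[-0.002,0,0.002],[0,0,0]],[1,[0,0,0],[0,0,0]],[1,[0,0,0],[0,0,0]],[1,[0,0,0],[0,0,0]],[1,[0,0,0],[0,0,0]],[1,[0,0,0],[0,0,0]],[1,[0,0,0],[0,0,0]],[1,[0,0,0],[0,0,0]]]' ; python3 -m crank '[[1,[0,0,-0.03],[0,0,0]],[1,[0,0,-0.04],[0,0,0]],[1,[0,0,-0.04],[0,0,0]],[1,[0,0,-0.03],[0,0,-8]],[1,[0,0,0],[0,0,-8]],[1,[0,0,0],[0,0,-8]],[1,[0,0,0],[0,0,-3]],[1,[0,0,0],[0,0,0]]]'; python3 -c "
from h import *
go(.4365,.0185,.14,13)"
```

```text
time: 11.0
tool_pos: [0.4261, -0.1756, 0.0065]
ee_rot: [3.141, 0.0, -0.245]
wrist_force: [0.1, 0.1, -0.1]
width: 0.05
finger_force: 29.9
time: 11.8
tool_pos: [0.4255, -0.1751, 0.1455]
ee_rot: [-3.14, 0.001, 0.226]
wrist_force: [-0.5, -0.4, -3.8]
width: 0.05
finger_force: 29.9
pos [ 0.4255 -0.1751  0.1455] yaw 12.92 t 11.8
shift now [ 0.054  -0.1863  0.0057] shift after turn [ 0.0542 -0.1862  0.0055] turn [-0.07  0.08 -0.08]
```

```bash
python3 -m crank '[[1,[0.0135,-0.0466,0],[0,0,0]],[1,[0.0135,-0.0466,0],[0,0,0]],[1,[0.0135,-0.0466,0],[0,0,0]],[1,[0.0135,-0.0466,0],[0,0,0]],[1,[0,0,0],[0,0,0]],[1,[0,0,0],[0,0,0]],[1,[0,0,0],[0,0,0]],[1,[0,0,0],[0,0,0]]]'
python3 - <<'E'
from h import *
s=snap('wrist','w5'); go(.4365,.0185,.0625,13)
E
```

```text
time: 12.6
tool_pos: [0.4369, 0.017, 0.1462]
ee_rot: [3.141, 0.001, 0.223]
wrist_force: [-0.4, 0.1, -1.8]
width: 0.05
finger_force: 29.9
pos [0.437  0.017  0.1463] yaw 12.77 t 12.7
shift now [-0.0001 -0.0016  0.0838] shift after turn [-0.0001 -0.0016  0.0838] turn [ 0.01  0.03 -0.23]
```

View pics/w5.png

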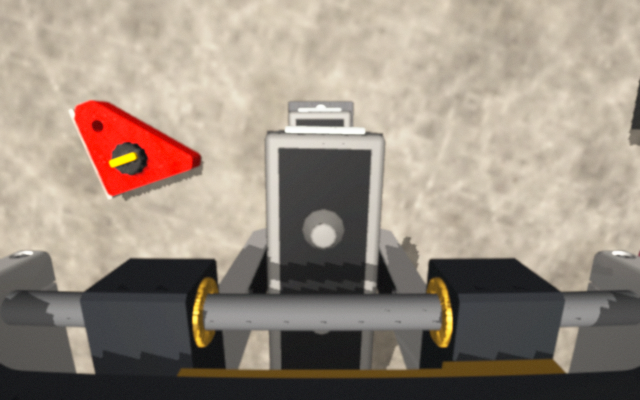

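B is held with its far lid edge at (324,137) and a lug at (322,235). Beyond it are A's lid edge (about (321,112)) and the plate's end (321,101). They are nearly concentric.

```bash
python3 -c "
from h import *
held('w5',(324,136),(322,235),.060,np.array([.437,.017]),12.8,.188)
held('w5',(321,112),(321,112),.0725,np.array([.437,.017]),12.8,.056)"
python3 -m crank '[[1,[0,-0.0016,0.03],[0,0,0]],[1,[0,0,0.025],[0,0,0]],[1,[0,0,0.01],[0,0,0]],[1,[0,0,0.005],[0,0,0]],[1,[0,0,0],[0,0,0]],[1,[0,0,0],[0,0,0]],[1,[0,0,0],[0,0,0]]]'
```

```text
case centre rel TCP: x -0.0008  ny -0.0001
case centre rel TCP: x 0.0007  ny 0.0007
case centre rel TCP: x -0.0006  ny 0.0014
case centre rel TCP: x 0.0516  ny 0.0014
time: 13.35
tool_pos: [0.4377, 0.0197, 0.0779]
ee_rot: [3.141, -0.003, 0.226]
wrist_force: [-0.8, -0.8, -4.0]
width: 0.0502
finger_force: 29.9
```

```bash
python3 -m crank '[[1,[-0.001,0.001,0.004],[0,0,0]],[1,[0,0,0.004],[0,0,0]],[1,[0,0,0.004],[0,0,0]],[1,[0,0,0.004],[0,0,0]],[1,[0,0,0],[0,0,0]],[1,[0,0,0],[0,0,0]],[1,[0,0,0.002],[0,0,0]],[1,[0,0,0],[0,0,0]]]'
```

```text
time: 14.15
tool_pos: [0.436, 0.0187, 0.0623]
ee_rot: [3.141, -0.0, 0.226]
wrist_force: [-9.5, 0.1, 17.9]
width: 0.0499
finger_force: 29.9
```

Seated: z is 0.0623 against 0.0625 expected, with contact force. I'm releasing and going for C.

```bash
python3 -m crank '[[0,[0,0,0],[0,0,0]],[0,[0,0,0],[0,0,0]],[0,[0,0,0],[0,0,0]],[0,[0,0,0],[0,0,0]],[0,[0,0,0],[0,0,0]],[0,[0,0,-0.04],[0,0,0]],[0,[0,0,-0.04],[0,0,0]],[0,[0,0,-0.03],[0,0,0]]]'; python3 -c "
from h import *
go(.6138,-.279,.15,10.8)"
```

```text
time: 14.95
tool_pos: [0.4364, 0.0186, 0.1706]
ee_rot: [3.141, -0.002, 0.226]
wrist_force: [0.3, 0.2, -0.2]
width: 0.0939
finger_force: 0.0
pos [0.4364 0.0186 0.1706] yaw 12.94 t 14.9
shift now [0.1062 0.3298 0.021 ] shift after turn [0.1185 0.3256 0.0206] turn [ 0.03 -0.1   2.14]
```

```bash
python3 -m crank '[[0,[0.0148,0.0407,0],[0,0,2.1]],[0,[0.0148,0.0407,0],[0,0,0]],[0,[0.0148,0.0407,0],[0,0,0]],[0,[0.0148,0.0407,0],[0,0,0]],[0,[0.0148,0.0407,0],[0,0,0]],[0,[0.0148,0.0407,0],[0,0,0]],[0,[0.0148,0.0407,0.01],[0,0,0]],[0,[0.0148,0.0407,0.01],[0,0,0]]]'; python3 -m crank '[[0,[0,0,0],[0,0,0]],[0,[0,0,0],[0,0,0]],[0,[0,0,0],[0,0,0]]]';python3 - <<'E'
from h import *
s=snap('wrist','w6'); go(.6138,-.279,.006,10.8)
E
```

```text
time: 15.75
tool_pos: [0.6157, -0.2798, 0.1481]
ee_rot: [3.141, -0.0, 0.189]
wrist_force: [-0.3, 0.2, 0.4]
width: 0.0944
finger_force: 0.0
time: 16.05
tool_pos: [0.6147, -0.2772, 0.149]
ee_rot: [-3.141, -0.0, 0.19]
wrist_force: [-0.2, 0.2, -0.2]
width: 0.094
finger_force: 0.0
pos [ 0.6148 -0.2769  0.1498] yaw 10.91 t 16.1
shift now [-0.0016  0.0017  0.1438] shift after turn [-0.0014  0.0018  0.1438] turn [ 0.05 -0.08  0.11]
```

View pics/w6.png

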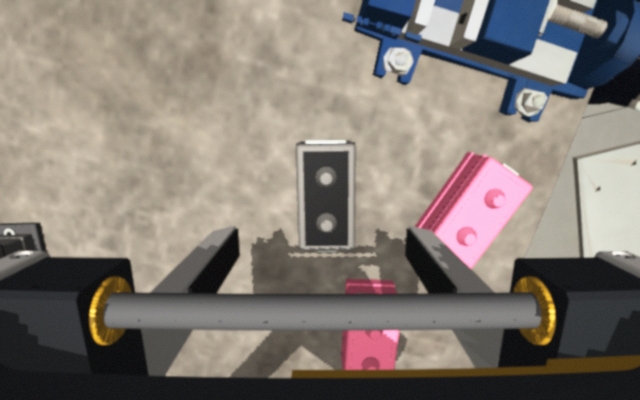

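Grey C is between the fingers, with lugs at (326,177) and (326,223). The pink ones at (475,205) and (370,320) are outside the fingers by more than 30 mm.

```bash
python3 - <<'E'
from h import *
p=onz(load('w6'),[(326,176.5),(326,222.5)],.057); print(p.mean(0),np.linalg.norm(p[1]-p[0])); c=p.mean(0); go(c[0],c[1],.006,10.9)
E
python3 -m crank '[[0,[-0.001,0.002,0.04],[0,0,0]],[0,[0,0,0.04],[0,0,0]],[0,[0,0,0.035],[0,0,0]],[0,[0,0,0.02],[0,0,0]],[0,[0,0,0.008],[0,0,0]],[0,[0,0,0],[0,0,0]],[0,[0,0,0],[0,0,0]]]'
```

```text
[ 0.6166141  -0.27958893  0.057     ] 0.039128147827938276
pos [ 0.6148 -0.2769  0.1498] yaw 10.91 t 16.1
shift now [0.0011 0.0028 0.1438] shift after turn [0.0013 0.0029 0.1438] turn [ 0.05 -0.08  0.01]
time: 16.8
tool_pos: [0.6154, -0.2803, 0.0081]
ee_rot: [3.139, -0.003, 0.19]
wrist_force: [-0.2, -0.8, -0.1]
width: 0.0942
finger_force: 0.0
```

```bash
python3 -m crank '[[1,[0,0,0.001],[0,0,0]],[1,[0,0,0],[0,0,0]],[1,[0,0,0],[0,0,0]],[1,[0,0,0],[0,0,0]],[1,[0,0,0],[0,0,0]],[1,[0,0,0],[0,0,0]],[1,[0,0,0],[0,0,0]]]' ; python3 -m crank '[[1,[0,0,-0.03],[0,0,0]],[1,[0,0,-0.045],[0,0,0]],[1,[0,0,-0.045],[0,0,0]],[1,[0,0,-0.045],[0,0,-2.1]],[1,[0,0,-0.025],[0,0,0]],[1,[0,0,0],[0,0,0]],[1,[0,0,0],[0,0,0]]]'; python3 -c "
from h import *
go(.4365,.0185,.19,13)"
```

```text
time: 17.5
tool_pos: [0.6141, -0.2803, 0.0045]
ee_rot: [3.141, 0.0, 0.189]
wrist_force: [1.2, -0.4, 0.1]
width: 0.0497
finger_force: 29.9
time: 18.2
tool_pos: [0.6138, -0.28, 0.1931]
ee_rot: [-3.141, 0.001, 0.226]
wrist_force: [-0.1, 0.2, -3.3]
width: 0.0498
finger_force: 29.9
pos [ 0.6138 -0.28    0.1931] yaw 12.93 t 18.2
shift now [-0.106  -0.3306  0.0035] shift after turn [-0.1056 -0.3307  0.0031] turn [-0.06  0.07 -0.07]
```

```bash
python3 -m crank '[[1,[-0.0132,-0.0413,0],[0,0,0]],[1,[-0.0132,-0.0413,0],[0,0,0]],[1,[-0.0132,-0.0413,0],[0,0,0]],[1,[-0.0132,-0.0413,0],[0,0,0]],[1,[-0.0132,-0.0413,0],[0,0,0]],[1,[-0.0132,-0.0413,0],[0,0,0]],[1,[-0.0132,-0.0413,0],[0,0,0]],[1,[-0.0132,-0.0413,0],[0,0,0]]]'; python3 -m crank '[[1,[0,0,0],[0,0,0]],[1,[0,0,0],[0,0,0]],[1,[0,0,0],[0,0,0]],[1,[0,0,0],[0,0,0]]]'
python3 - <<'E'
from h import *
s=snap('wrist','w7'); go(.4365,.0185,.1085,13)
E
```

```text
time: 19.0
tool_pos: [0.4342, 0.0197, 0.1904]
ee_rot: [-3.139, 0.007, 0.225]
wrist_force: [0.3, -0.2, -3.3]
width: 0.0496
finger_force: 29.9
time: 19.4
tool_pos: [0.4373, 0.0173, 0.1932]
ee_rot: [-3.141, 0.002, 0.224]
wrist_force: [-0.3, 0.3, -2.7]
width: 0.0501
finger_force: 29.9
pos [0.4374 0.0173 0.1936] yaw 12.84 t 19.4
shift now [-0.0005 -0.0014  0.0851] shift after turn [-0.0006 -0.0014  0.0851] turn [-0.02  0.1  -0.16]
```

View pics/w7.png

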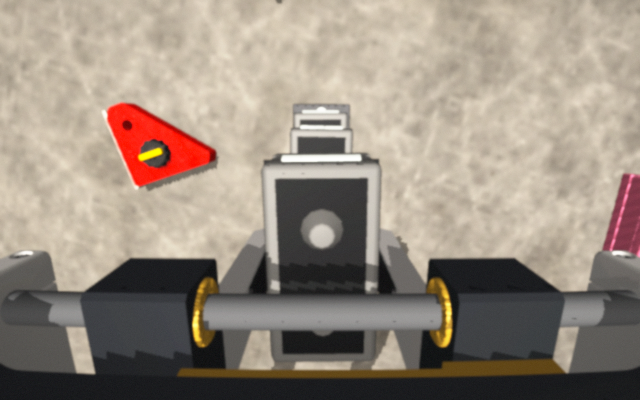

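C is held with its far lid edge at (322,166) and a lug at (321,235), in line with B's edge (321,130) and A's (320,112). I'm checking the offset and lowering to just above the lugs.

```bash
python3 -c "
from h import *
held('w7',(322,166),(321,235),.0475,np.array([.4373,.0173]),12.8,.237)"
python3 -m crank '[[1,[-0.0005,-0.0014,0.03],[0,0,0]],[1,[0,0,0.025],[0,0,0]],[1,[0,0,0.01],[0,0,0]],[1,[0,0,0.005],[0,0,0]],[1,[0,0,0],[0,0,0]],[1,[0,0,0],[0,0,0]],[1,[0,0,0],[0,0,0]]]'
```

```text
case centre rel TCP: x -0.0  ny 0.0006
case centre rel TCP: x 0.0016  ny 0.001
time: 20.15
tool_pos: [0.4374, 0.0193, 0.1259]
ee_rot: [3.141, -0.003, 0.226]
wrist_force: [0.3, 0.7, -2.3]
width: 0.0499
finger_force: 29.9
```

```bash
python3 -m crank '[[1,[-0.001,0.001,0.004],[0,0,0]],[1,[0,0,0.004],[0,0,0]],[1,[0,0,0.004],[0,0,0]],[1,[0,0,0.004],[0,0,0]],[1,[0,0,0.001],[0,0,0]],[1,[0,0,0],[0,0,0]],[1,[0,0,0.002],[0,0,0]],[1,[0,0,0],[0,0,0]]]'
```

```text
time: 20.95
tool_pos: [0.4357, 0.0182, 0.1082]
ee_rot: [3.141, -0.001, 0.226]
wrist_force: [-6.0, -0.6, 12.5]
width: 0.0498
finger_force: 30.0
```

Seated at 0.1082, against 0.1085 expected. Next is D.

```bash
python3 -m crank '[[0,[0,0,0],[0,0,0]],[0,[0,0,0],[0,0,0]],[0,[0,0,0],[0,0,0]],[0,[0,0,0],[0,0,0]],[0,[0,0,0],[0,0,0]],[0,[0,0,-0.04],[0,0,0]],[0,[0,0,-0.04],[0,0,0]],[0,[0,0,-0.02],[0,0,0]]]'; python3 -c "
from h import *
go(.662,.1092,.15,-26.7)"
```

```text
time: 21.75
tool_pos: [0.437, 0.0181, 0.209]
ee_rot: [3.14, -0.005, 0.226]
wrist_force: [1.0, 0.1, 0.1]
width: 0.0936
finger_force: 0.0
pos [0.437  0.0181 0.209 ] yaw 12.94 t 21.8
shift now [ 0.2394 -0.0385  0.0601] shift after turn [ 0.16   -0.1825  0.059 ] turn [-1.000e-02 -3.000e-01  3.964e+01]
```

```bash
python3 -m crank '[[0,[0.048,-0.0077,0],[0,0,0]],[0,[0.048,-0.0077,0],[0,0,0]],[0,[0.048,-0.0077,0],[0,0,0]],[0,[0.048,-0.0077,0],[0,0,0]],[0,[0.048,-0.0077,0],[0,0,0]],[0,[0,0,0.02],[0,0,8]],[0,[0,0,0.02],[0,0,8]],[0,[0,0,0.02],[0,0,8]]]'; python3 -m crank '[[0,[0,0,0],[0,0,8]],[0,[0,0,0],[0,0,7.6]],[0,[0,0,0],[0,0,0]],[0,[0,0,0],[0,0,0]],[0,[0,0,0],[0,0,0]]]';python3 - <<'E'
from h import *
s=snap('wrist','w8'); go(.662,.1092,.006,-26.7)
E
```

```text
time: 22.55
tool_pos: [0.6615, 0.1098, 0.1433]
ee_rot: [3.141, 0.001, -0.198]
wrist_force: [0.1, 0.9, 0.5]
width: 0.0938
finger_force: 0.0
time: 23.05
tool_pos: [0.6611, 0.1095, 0.1456]
ee_rot: [-3.142, -0.0, -0.464]
wrist_force: [0.5, -0.2, -0.9]
width: 0.0942
finger_force: 0.0
pos [0.6611 0.1095 0.1456] yaw -26.58 t 23.1
shift now [ 9.000e-04 -1.000e-04  1.396e-01] shift after turn [ 9.000e-04 -1.000e-04  1.396e-01] turn [-0.01 -0.02  0.12]
```

View pics/w8.png

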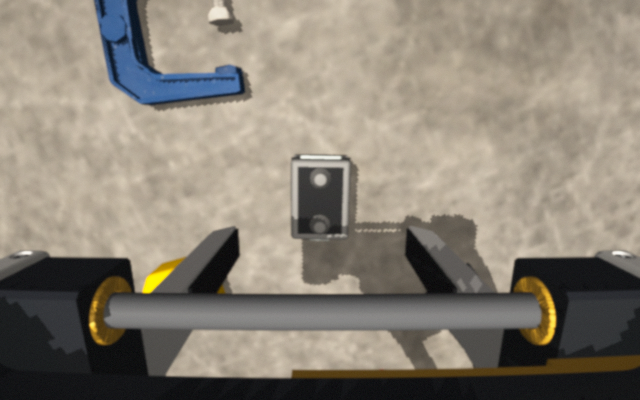

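D is between the fingers, with lugs at (320,179) and (320,225). The tape at (175,278) lies well outside the left finger (over 70 mm in world terms).

```bash
python3 - <<'E'
from h import *
p=onz(load('w8'),[(320,178.5),(320,224.5)],.057); print(np.linalg.norm(p[1]-p[0])); c=p.mean(0); go(c[0],c[1],.006,-26.6)
E
python3 -m crank '[[0,[0.001,0,0.04],[0,0,0]],[0,[0,0,0.04],[0,0,0]],[0,[0,0,0.035],[0,0,0]],[0,[0,0,0.016],[0,0,0]],[0,[0,0,0.008],[0,0,0]],[0,[0,0,0],[0,0,0]],[0,[0,0,0],[0,0,0]]]'
```

```text
0.03872843737703667
pos [0.6611 0.1095 0.1456] yaw -26.58 t 23.1
shift now [ 0.0004 -0.0013  0.1396] shift after turn [ 0.0005 -0.0013  0.1396] turn [-0.01 -0.02  0.02]
time: 23.8
tool_pos: [0.6635, 0.1092, 0.0088]
ee_rot: [-3.14, -0.003, -0.465]
wrist_force: [0.2, 0.8, -1.0]
width: 0.0936
finger_force: 0.0
```

```bash
python3 -m crank '[[1,[-0.001,-0.001,0.001],[0,0,0]],[1,[0,0,0],[0,0,0]],[1,[0,0,0],[0,0,0]],[1,[0,0,0],[0,0,0]],[1,[0,0,0],[0,0,0]],[1,[0,0,0],[0,0,0]],[1,[0,0,0],[0,0,0]]]' ; python3 -m crank '[[1,[0,0,-0.03],[0,0,0]],[1,[0,0,-0.045],[0,0,0]],[1,[0,0,-0.045],[0,0,0]],[1,[0,0,-0.045],[0,0,-8]],[1,[0,0,-0.045],[0,0,-8]],[1,[0,0,-0.025],[0,0,-8]],[1,[0,0,0],[0,0,-8]],[1,[0,0,0],[0,0,-7.6]]]';  python3 -m crank '[[1,[0,0,0],[0,0,0]],[1,[0,0,0],[0,0,0]]]'; python3 -c "
from h import *
go(.4365,.0185,.24,13)"
```

```text
time: 24.5
tool_pos: [0.6615, 0.1105, 0.0055]
ee_rot: [-3.141, -0.0, -0.465]
wrist_force: [0.5, 0.9, 0.3]
width: 0.05
finger_force: 30.0
time: 25.3
tool_pos: [0.6617, 0.1103, 0.2416]
ee_rot: [3.141, -0.002, 0.231]
wrist_force: [-0.0, -0.5, -2.5]
width: 0.0499
finger_force: 30.0
time: 25.5
tool_pos: [0.6611, 0.1103, 0.2393]
ee_rot: [-3.142, 0.002, 0.223]
wrist_force: [-0.9, 0.9, -1.9]
width: 0.0499
finger_force: 30.0
pos [0.6611 0.1103 0.2393] yaw 12.77 t 25.5
shift now [-2.393e-01  3.980e-02 -2.000e-04] shift after turn [-0.2395  0.0389 -0.0007] turn [-0.    0.12 -0.23]
```

```bash
python3 -m crank '[[1,[-0.0479,0.0079,0],[0,0,0]],[1,[-0.0479,0.0079,0],[0,0,0]],[1,[-0.0479,0.0079,0],[0,0,0]],[1,[-0.0479,0.0079,0],[0,0,0]],[1,[-0.0479,0.0079,0],[0,0,0]],[1,[0,0,0],[0,0,0]],[1,[0,0,0],[0,0,0]],[1,[0,0,0],[0,0,0]]]'
python3 - <<'E'
from h import *
s=snap('wrist','w9'); go(.4365,.0185,.1575,13)
E
```

```text
time: 26.3
tool_pos: [0.4378, 0.0184, 0.2406]
ee_rot: [3.141, -0.001, 0.225]
wrist_force: [1.0, 0.4, -2.1]
width: 0.0498
finger_force: 30.0
pos [0.438  0.0185 0.2405] yaw 12.92 t 26.4
shift now [-0.0014 -0.0003  0.083 ] shift after turn [-0.0014 -0.0003  0.083 ] turn [ 0.   -0.02 -0.08]
```

View pics/w9.png

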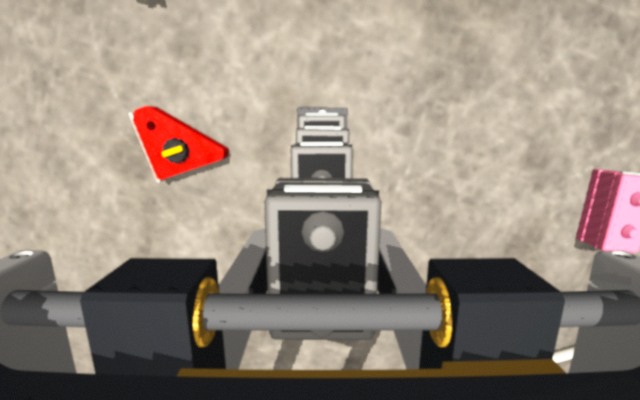

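D is held with its far edge at (323,199) and a lug at (322,238). The stack edges below it (C at (322,147), B at (322,132), A at (322,115)) are in line.

```bash
python3 -c "
from h import *
held('w9',(323,199),(322,238),.035,np.array([.4379,.0185]),12.9,.283)"
python3 -m crank '[[1,[-0.001,0,0.03],[0,0,0]],[1,[0,0,0.025],[0,0,0]],[1,[0,0,0.008],[0,0,0]],[1,[0,0,0.004],[0,0,0]],[1,[0,0,0],[0,0,0]],[1,[0,0,0],[0,0,0]],[1,[0,0,0],[0,0,0]]]'
```

```text
case centre rel TCP: x -0.0019  ny 0.0002
case centre rel TCP: x -0.0006  ny 0.0006
time: 27.05
tool_pos: [0.4368, 0.018, 0.1748]
ee_rot: [3.141, -0.002, 0.226]
wrist_force: [0.5, -0.2, -2.6]
width: 0.0497
finger_force: 30.0
```

```bash
python3 -m crank '[[1,[0.0005,0,0.004],[0,0,0]],[1,[0,0,0.004],[0,0,0]],[1,[0,0,0.004],[0,0,0]],[1,[0,0,0.004],[0,0,0]],[1,[0,0,0.001],[0,0,0]],[1,[0,0,0],[0,0,0]],[1,[0,0,0.002],[0,0,0]],[1,[0,0,0],[0,0,0]]]'
```

```text
time: 27.85
tool_pos: [0.4365, 0.0182, 0.1573]
ee_rot: [3.141, -0.002, 0.226]
wrist_force: [-4.8, 0.2, 11.2]
width: 0.0498
finger_force: 30.0
```

```bash
python3 -m crank '[[0,[0,0,0],[0,0,0]],[0,[0,0,0],[0,0,0]],[0,[0,0,0],[0,0,0]],[0,[0,0,0],[0,0,0]],[0,[0,0,0],[0,0,0]],[0,[0,0,-0.04],[0,0,0]],[0,[0,0,-0.04],[0,0,0]],[0,[0,0,-0.02],[0,0,0]]]';  python3 -m crank '[[0,[0,0.045,0],[0,0,0]],[0,[0,0.045,0],[0,0,0]],[0,[0,0.045,0],[0,0,0]],[0,[0,0.045,0],[0,0,0]],[0,[0,0.045,0],[0,0,0]],[0,[0,0,0],[0,0,0]],[0,[0,0,0],[0,0,0]]]'
python3 - <<'E'
from h import *
s=snap('scene','s2'); im=s['color'][120:300,220:460,::-1]; cv2.imwrite('pics/s2c.png',cv2.resize(im,None,fx=3,fy=3,interpolation=cv2.INTER_CUBIC))
t=snap('top','t2'); P=cloud(t); 
g=np.hypot(P[:,:,0]-.4365,P[:,:,1]-.0185)<.02; print(np.nanpercentile(P[g][:,2],[10,50,98]).round(4))
E
```

```text
time: 28.65
tool_pos: [0.4374, 0.0181, 0.2579]
ee_rot: [3.14, -0.005, 0.226]
wrist_force: [0.8, 0.0, -0.1]
width: 0.0943
finger_force: 0.0
time: 29.35
tool_pos: [0.4866, -0.2017, 0.2536]
ee_rot: [-3.14, 0.001, 0.224]
wrist_force: [0.5, -0.2, -0.1]
width: 0.0937
finger_force: 0.0
[0.1992 0.2017 0.212 ]
```

View pics/s2c.png

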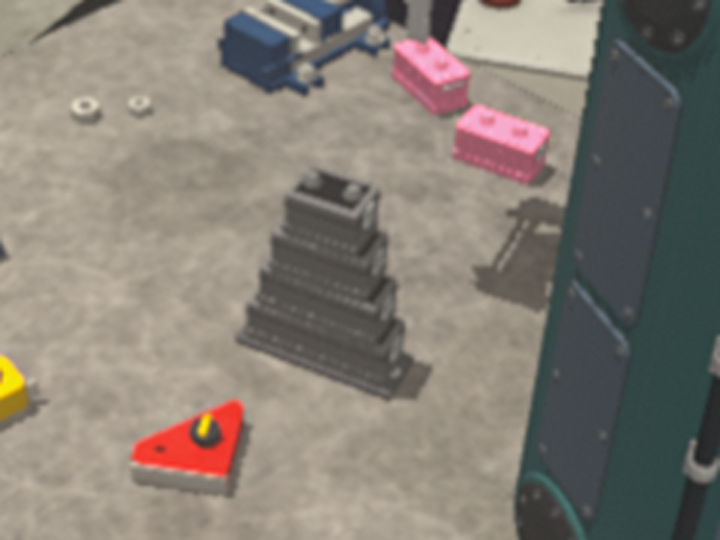

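The crop shows a straight four-case stack, top at (335,195) and base at (325,365), in length order with no gaps. The lid is at 0.2017 m against 0.200 expected, the tape and magnet are where they were, and the arm is clear.

```bash
python3 -c "
from bench import robot
print(robot.close_job())"
```

```text
the job is handed in; nothing more can be done
None
```

The four grey cases are stacked upright on the carrier plate, longest at the bottom and shortest on top, all seated fully home (stack top measured at 0.202 m, 0.200 expected); the tape and magnet were not touched, and the job is handed in at about 29.5 s.

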